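Feed an offcut through the flap of the regrind box

ROBOT

A 7-joint arm with a two-finger parallel gripper is mounted at the origin on the work surface. World frame = base frame: x ahead of the robot, y to its left, z up, the work surface at z = 0. Lengths are in m, angles in rad, forces in N, time in s.
With the tool pointing down it reaches from about 0.4 to 0.85 m from the base axis. Payload 10.4 kg.
Tool frame: the origin (TCP) lies midway between the tips of the shut fingers; the grasp point (between the pads) lies 19 mm behind it; z points along the fingers, y is the line along which they close (so a half turn about z gives the same grasp; the last joint's range is limited). The gripper opens to 87 mm and grips with 3 to 60 N. Pads are 19 mm wide; open, the fingers measure 117 mm over their backs; the gripper's body (75 mm by 190 mm) begins 51 mm behind the grasp point.
Start: joints at [1.218, 0.332, -0.065, 1.46, 0.022, 1.35, -0.088], TCP at [0.202, -0.591, 0.223] pointing down, gripper open.
Joint ranges: [-2.6, 2.6], [-0.5, 2.12], [-1.47, 1.34], [0.16, 2.42], [-1.27, 4.41], [0.06, 2.06], [-2.6, 2.6]. Speed limits (rad/s): [2.22, 2.22, 2.79, 2.79, 3.14, 3.14, 3.14].

INTERFACE

Orientations are given as a unit quaternion [x, y, z, w].
In Python, from bench import sensors, eyes, order gives the robot as it stands.
- The arm moves only by the tool arm_command, never from a script. Its argument "steps" is a list of rows, each an object with "rot": the turn, a rotation vector about the world's x, y, z in degrees, a list of three; "slide": the shift along the world's x, y, z in m, a list of three; "grip": the opening, from 0 (shut) to 1 (fully open). A call has exactly 8 rows; each row shifts and turns the commanded pose from where the row before left it; what a row does not reach is not made up. A row lasts 1/8 s, in which the tool goes at most 62.5 mm and 10.7 degrees, less where a joint would pass 70% of its speed; a pose out of reach is approached as far as the arm can. A call with a gripper value outside its range is refused whole. The fingers move at their own pace and stop on an object; "newtons" is the grip in N (left out, the last holds). Time passes only in rows, so rows that do not move let the fingers close, or fill a call up. It gives the time, the measured TCP pose, the force, the opening and the grip force at its end, in the units of the state.
- sensors.read_state(): the state, without advancing time (a new reading comes with each control period).
- eyes.camera(name): name is "scene" or "top"; returns a dict with "pixels" (384x512x3 uint8, red, green, blue), "intrinsics" (3x3 intrinsics, pixels), "pose" (4x4, takes a point from camera to world coordinates). Camera axes: x right, y down, z forward; pixel columns grow to the right and rows downward; lengths in m; the calibration is good to about 2 mm. A picture is of the moment at which its call begins. There is no depth.
- order.close_job(): hands the job in; it is judged then, once.
Trained networks look in a picture, given as the dict that the camera call returned (one of the last four; its "shot" number tells which), for a name from the list of things; names that differ only in an ending like _2 or _b are one class to them, and where a whole thing is asked for, a point or a joint stands for the part that bears it (a point fixed in the world has none). Each returns a list of dicts, best first, with "conf" (0 to 1); they miss things now and then, are a little off and sometimes report something else, mostly with a low value. They report only what shows in the picture. A call takes as long as a camera call. They do not tell look-alikes from the thing itself.
- eyes.look_for(name, picture): "bbox" ([left, top, right, bottom] in pixels, round what is visible of it).
The state is a dict: "time": time; "joint_positions": joint angles; "joint_vel": joint speeds; "joint_torque": joint torques, N m; "ee_pos": TCP position; "eef_rot": TCP orientation; "ft_force": force on the tool from outside, world axes, zero at the start; "torque": the same for the moment, N m; "width": finger opening in m; "grip_force": force on a finger pad.
Only numpy, scipy, OpenCV 4.12 (cv2) and the standard library are available. Lean on these libraries where they do the work, as an engineer would, in place of code of your own. Each camera call takes 0.05 s, during which the arm holds its last target. There are 200 camera calls.

TASK

Push the white plastic offcut that lies on the box's feed tray in line with the opening and on through the hanging flap, steadily, until it slides down inside the box, then draw back so that the flap swings shut behind it. Use only the fingertips or the outside of the fingers: do not pinch or lift the offcut, and leave the other things standing around the box where they are.

Things in the scene. Friction and masses are not known exactly. Their poses are not given: they have to be found in the camera images.
- regrind_box: Fixed sheet-metal collecting box for plastic offcuts: an open feed tray leading to a low hood with a hanging flap. Its +x axis is the level feed direction, y across, z up; origin on the bench directly under the closed flap, on the centre line. The hood has a clear top and sides, is 112 mm wide, runs from x = -4 to 207 mm and is 118 mm high above the bench.
- tray (a point): Point on the surface of the dark steel feed tray, on the centre line 110 mm before the flap; axes as the box's. The tray lies 60 mm above the bench, 180 mm wide, from 200 mm before the flap up to it, with lips 5 mm high along both sides and no lip at the rear end. Plastic slides easily on it (friction about 0.25).
- mouth (a point): Centre of the opening's lower edge, at tray height under the closed flap; axes as the box's. Opening 91 mm wide, 53 mm high; its frame and header are 8 mm thick (4 mm to each side of the flap). Beyond it the floor is level for 15 mm, then a ramp falls 35 degrees to 6 mm above the bench: an offcut whose middle is past those 15 mm tips and slides down by itself.
- flap (a joint): Thin aluminium flap, 86 mm wide and 47 mm long, hanging in the opening from a hinge 50 mm above the tray; it fills the opening down to 3 mm above the tray. 0 = hanging shut, grows in rad to 1.4 as its lower edge swings inward (+x of the box); it cannot swing outward. About 50 g, no spring: gravity shuts it.
- offcut: The part to feed: white plastic rail offcut, 80 mm long (its x axis) by 56 mm wide (y) by 26 mm high, with a groove 28 mm wide and 8 mm deep along the middle of its top (solid below 18 mm). About 65 to 135 g. Origin at the centre of its underside. It starts lying on the feed tray, up to 30 mm off the centre line and turned up to 20 degrees, its x axis roughly along the feed direction.
- pot: Bystander: small white open plastic pot, 70 x 70 x 45 mm, on the bench beside the box. Origin under its centre.
- tee: Bystander: grey plastic T-profile piece, 70 x 50 mm foot, 48 mm high, on the bench beside the box. Origin under its centre.
- jar: Bystander: lidded jar, 56 mm diameter, 75 mm high, on the bench beside the box. Origin under its centre.
- screwdriver: Bystander: wooden-handled screwdriver, 200 mm long, lying on the bench beside the box.
There are look-alikes about, which are no part of the job. What is shaped like the offcut but blue, red or turquoise is not meant.

How it is judged:
By the outcome, as a careful person would: the job done as asked, in the order asked, and still so for the second after the job is handed in, with the robot touching nothing.
It also fails if it takes over 54 s, if anything falls off the work surface, if the arm or the gripper's body presses on something with over 40 N, if the wrist force passes 120 N, or if a joint passes its speed limit or range.

## Working session

There is one attempt and no reset: what is moved stays moved. The work goes in short steps, Python scripts to look and compute and a tool call to move; the robot and the scene stay as the last step left them, time stands still between calls to the robot, and variables do not carry over. Pictures are saved under pics/ and viewed, at most 10 in all, crops included, and the job is handed in when it is done.

Besides the shell and the picture viewer there is one more tool, called after "Request:" in YAML: its name, and indented under it one key for each argument. arm_command: Moves the arm, as the interface text tells. Its arguments: {"type":"object","properties":{"steps":{"type":"array","items":{"type":"object","properties":{"rot":{"type":"array","items":{"type":"number"}},"slide":{"type":"array","items":{"type":"number"}},"grip":{"type":"number"}}}},"newtons":{"type":"number"}},"required":["steps"]}

```bash
mkdir -p pics
cat > h.py <<'E'
import numpy as np, cv2
from bench import sensors, eyes, order
def shot(n,f=None):
    p=eyes.camera(n)
    if f: cv2.imwrite('pics/'+f,cv2.cvtColor(p['pixels'],cv2.COLOR_RGB2BGR))
    return p
def w2p(p,X):
    T=np.linalg.inv(p['pose']);c=(T[:3,:3]@np.atleast_2d(X).T).T+T[:3,3]
    q=(p['intrinsics']@c.T).T;return q[:,:2]/q[:,2:]
def p2w(p,uv,z):
    uv=np.atleast_2d(uv);K=np.linalg.inv(p['intrinsics'])
    d=(p['pose'][:3,:3]@(K@np.c_[uv,np.ones(len(uv))].T)).T;o=p['pose'][:3,3]
    return o+d*((z-o[2])/d[:,2])[:,None]
E
python3 - <<'E'
from h import *
for n in('scene','top'):
    p=shot(n,n+'0.png');print(n,p['pose'].round(3).tolist())
    for k in('regrind_box','offcut','flap','tray','pot','tee','jar','screwdriver'):
        print(k,[(np.round(d['bbox']).tolist(),round(d['conf'],2)) for d in eyes.look_for(k,p)][:4])
print(sensors.read_state())
E
```

```text
scene [[0.701, 0.397, -0.593, 1.169], [0.713, -0.392, 0.581, -0.595], [-0.002, -0.83, -0.558, 0.629], [0.0, 0.0, 0.0, 1.0]]
regrind_box [([169.0, 134.0, 327.0, 239.0], 0.94)]
offcut [([107.0, 222.0, 142.0, 251.0], 0.97), ([136.0, 185.0, 172.0, 211.0], 0.79), ([197.0, 182.0, 239.0, 211.0], 0.78), ([153.0, 238.0, 194.0, 270.0], 0.62)]
flap [([243.0, 161.0, 268.0, 187.0], 0.86)]
tray [([171.0, 137.0, 327.0, 241.0], 0.68)]
pot [([234.0, 225.0, 278.0, 268.0], 0.61)]
tee [([288.0, 207.0, 312.0, 237.0], 0.64)]
jar [([316.0, 177.0, 342.0, 213.0], 0.65)]
screwdriver [([215.0, 160.0, 243.0, 171.0], 0.41)]
top [[-0.004, -0.988, 0.152, 0.382], [-1.0, 0.004, 0.002, -0.006], [-0.002, -0.152, -0.988, 1.305], [0.0, 0.0, 0.0, 1.0]]
regrind_box [([167.0, 169.0, 340.0, 250.0], 0.7)]
offcut [([362.0, 233.0, 398.0, 271.0], 0.79), ([285.0, 190.0, 318.0, 218.0], 0.71), ([314.0, 263.0, 350.0, 297.0], 0.66)]
flap []
tray [([169.0, 166.0, 337.0, 249.0], 0.79)]
pot [([296.0, 134.0, 329.0, 166.0], 0.87), ([167.0, 167.0, 337.0, 251.0], 0.66)]
tee [([239.0, 138.0, 266.0, 163.0], 0.81)]
jar [([201.0, 136.0, 222.0, 162.0], 0.97)]
screwdriver [([196.0, 255.0, 250.0, 271.0], 0.68)]
{'time': 0.9, 'joint_positions': array([ 1.21839771,  0.33216111, -0.06467673,  1.46013249,  0.02159842,
        1.3499208 , -0.08848125]), 'joint_vel': array([ 1.05306424e-03,  6.16710965e-05, -1.35113555e-03, -9.47467892e-05,
        6.61759948e-04, -9.04818109e-04,  3.60240615e-04]), 'joint_torque': array([-3.74093725e-05, -6.23049974e+01,  2.46735726e-02, -3.90128052e+01,
       -6.08757231e-02,  3.18024459e-02, -3.11729650e-06]), 'ee_pos': array([ 0.20241141, -0.59131739,  0.22258423]), 'eef_rot': array([9.86434861e-01, 1.64153170e-01, 1.06281902e-05, 3.48408028e-05]), 'ft_force': array([ 1.19311046, -0.28350003, -0.35615441]), 'torque': array([0.05016034, 0.04823323, 0.04673764]), 'grip_force': 0.0, 'width': 0.0866167789862192}
```

View pics/top0.png

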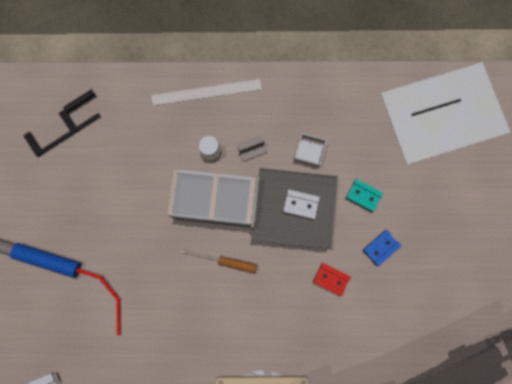

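View pics/scene0.png

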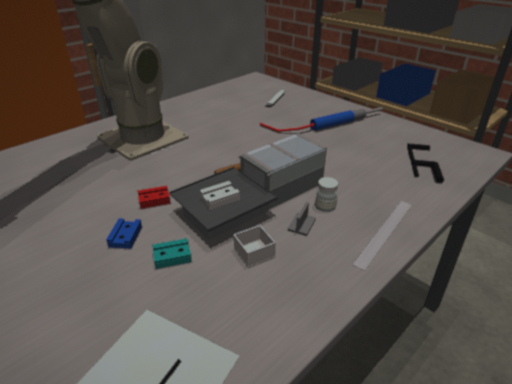

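The top view shows the tray at about px (252–337, 170–248), the hood to its left (the feed runs about world +y), and the white offcut at (302, 204). The blue, red and turquoise look-alikes and the bystanders lie outside the tray. Next I segment to get numbers.

Run:
```python
from h import *
p=shot('top');im=p['pixels'];g=im.astype(int)
hsv=cv2.cvtColor(im,cv2.COLOR_RGB2HSV)
def rect(m,z,lab,off):
    cs,_=cv2.findContours(m.astype(np.uint8),cv2.RETR_EXTERNAL,cv2.CHAIN_APPROX_NONE)
    c=max(cs,key=cv2.contourArea).reshape(-1,2)+np.array(off)
    w=p2w(p,c,z)[:,:2].astype(np.float32)*1000
    r=cv2.minAreaRect(w);print(lab,r,cv2.boxPoints(r).round(0).tolist(),'px',c.min(0),c.max(0))
x0,y0,x1,y1=240,160,350,260
s=g[y0:y1,x0:x1].sum(2)
print(s[40,::6],s[::6,70])
rect(s<300,.062,'tray',(x0,y0))
x0,y0,x1,y1=278,182,326,226
s=g[y0:y1,x0:x1].sum(2);rect(s>360,.086,'offcut',(x0,y0))
cv2.imwrite('pics/c.png',cv2.cvtColor(cv2.resize(im[155:265,155:350],None,fx=4,fy=4,interpolation=cv2.INTER_CUBIC),cv2.COLOR_RGB2BGR))
```

```text
[429 420 470 246 258 270 258 262 543 423 530 470 477 462 279 275 356 418
 255] [517 256 367 266 256 261 525 502 424 545 219 269 266 266 254 285 410]
tray ((529.73193359375, -67.15800476074219), (231.25253295898438, 194.69845581054688), 83.65690612792969) [[420.0, -171.0], [614.0, -193.0], [639.0, 37.0], [446.0, 59.0]] px [240 168] [336 251]
offcut ((540.3956909179688, -98.80963134765625), (81.75247192382812, 58.023712158203125), 75.9498519897461) [[502.0, -131.0], [559.0, -146.0], [578.0, -66.0], [522.0, -52.0]] px [284 189] [319 218]
```

View pics/c.png

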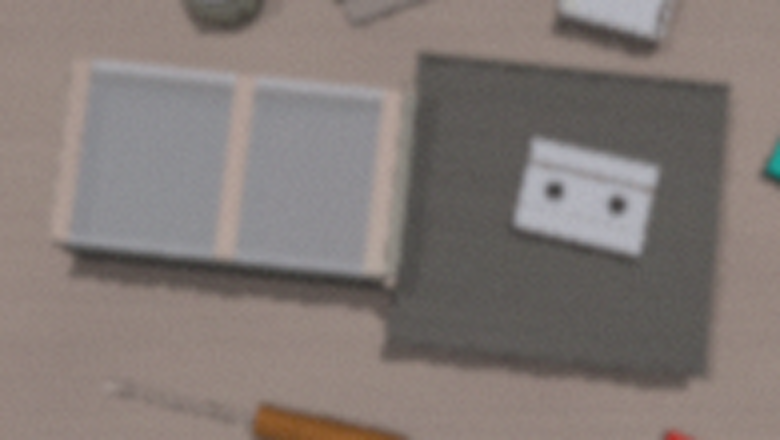

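The crop shows the hood's top corners at crop px (402,90), (390,285), (55,243) and (75,62). The tray's rear corners are at (728,87) and about (705,372), where the side face is included. I fit the box pose to these.

Run:
```python
from h import *
from scipy.optimize import least_squares
p=shot('top')
C=np.array([[402,90],[390,283],[55,243],[78,60],[728,87],[708,360],[418,55]])
uv=(C+.5)/4-.5+155*np.array([1,1])
M=np.array([[-4,-56,118],[-4,56,118],[207,56,118],[207,-56,118],[-200,-90,65],[-200,90,65],[-4,-90,65.]])/1000
def W(q):
    c,s=np.cos(q[2]),np.sin(q[2]);return np.c_[q[0]+c*M[:,0]-s*M[:,1],q[1]+s*M[:,0]+c*M[:,1],M[:,2]]
f=lambda q:(w2p(p,W(q))-uv).ravel()
r=least_squares(f,[.55,.03,1.6],loss='soft_l1');q=r.x
print(q,np.degrees(q[2]),f(q).reshape(-1,2).round(1).tolist())
o=np.array([.5404,-.0988]);d=o-q[:2];c,s=np.cos(q[2]),np.sin(q[2])
print('offcut in box',c*d[0]+s*d[1],-s*d[0]+c*d[1],'yaw rel',75.95+0-np.degrees(q[2]))
# offcut by its crop corners
oc=(np.array([[533,135],[660,163],[640,257],[514,229]])+.5)/4-.5+155
w=p2w(p,oc,.086);print(w.round(4)[:,:2].tolist(),w.mean(0))
v=w[0]-w[1];print('yaw',np.degrees(np.arctan2(v[1],v[0])))
```

```text
[0.54447814 0.01660374 1.47344303] 84.42206721957949 [[2.9, 0.6], [1.5, -1.8], [-2.3, 0.0], [-2.4, 0.2], [-0.1, -1.0], [-0.2, 1.8], [0.4, -0.0]]
offcut in box -0.11525368444755812 -0.007158362407492923 yaw rel -8.472067219579486
[[0.5784, -0.0664], [0.5605, -0.1449], [0.5021, -0.1313], [0.5198, -0.054]] [ 0.54019674 -0.09917164  0.086     ]
yaw 77.1304922129114
```

Request:
arm_command:
  steps:
    - {"slide":[0.0204,0.0263,0],"rot":[0,0,4.1],"grip":0.29}
    - {"slide":[0.0204,0.0263,0],"rot":[0,0,4.1],"grip":0.29}
    - {"slide":[0.0204,0.0263,0],"rot":[0,0,4.1],"grip":0.29}
    - {"slide":[0.0204,0.0263,0],"rot":[0,0,4.1],"grip":0.29}
    - {"slide":[0.0204,0.0263,0],"rot":[0,0,4.1],"grip":0.29}
    - {"slide":[0.0204,0.0263,0],"rot":[0,0,4.1],"grip":0.29}
    - {"slide":[0.0204,0.0263,0],"rot":[0,0,4.1],"grip":0.29}
    - {"slide":[0.0204,0.0263,0],"rot":[0,0,4.1],"grip":0.29}

```text
time: 2.0
ee_pos: [0.367, -0.3791, 0.2226]
eef_rot: [0.899, 0.438, 0.0, 0.0]
ft_force: [0.4, 0.3, -0.4]
width: 0.0263
grip_force: 0.0
```

Request:
arm_command:
  steps:
    - {"slide":[0.0204,0.0263,0],"rot":[0,0,4.1],"grip":0.29}
    - {"slide":[0.0204,0.0263,0],"rot":[0,0,4.1],"grip":0.29}
    - {"slide":[0.0204,0.0263,0],"rot":[0,0,4.1],"grip":0.29}
    - {"slide":[0.0204,0.0263,0],"rot":[0,0,4.1],"grip":0.29}
    - {"slide":[0.0204,0.0263,0],"rot":[0,0,4.1],"grip":0.29}
    - {"slide":[0.0204,0.0263,0],"rot":[0,0,4.1],"grip":0.29}
    - {"slide":[0.0204,0.0263,0],"rot":[0,0,4.1],"grip":0.29}
    - {"slide":[0.0204,0.0263,0],"rot":[0,0,4.1],"grip":0.29}

```text
time: 3.0
ee_pos: [0.53, -0.1687, 0.2226]
eef_rot: [0.739, 0.674, 0.0, 0.0]
ft_force: [0.3, -0.4, -0.4]
width: 0.0253
grip_force: 0.0
```

Request:
arm_command:
  steps:
    - {"slide":[0,0,-0.03],"grip":0.29}
    - {"slide":[0,0,-0.03],"grip":0.29}
    - {"slide":[0,0,-0.03],"grip":0.29}
    - {"slide":[0,0,-0.025],"grip":0.29}
    - {"slide":[0,0,-0.02],"grip":0.29}
    - {"slide":[0,0,-0.012],"grip":0.29}
    - {"slide":[0,0,-0.007],"grip":0.29}
    - {"slide":[0,0,0],"grip":0.29}

```text
schema error: expected keys rot, slide, grip
```

Run:
```python
from h import *
a=shot('top')['pixels'][150:270,160:350];b=shot('scene')['pixels'][110:260,100:340]
f=lambda i,k:cv2.resize(i,None,fx=k,fy=k,interpolation=cv2.INTER_CUBIC)
A=f(a,2);B=f(b,2);o=np.zeros((540,480,3),np.uint8);o[:240,:380]=A;o[240:]=B
cv2.imwrite('pics/d.png',o[:,:,::-1]);print(sensors.read_state()['ft_force'])
```

```text
[-0.32400049 -0.41565294  0.34459856]
```

View pics/d.png

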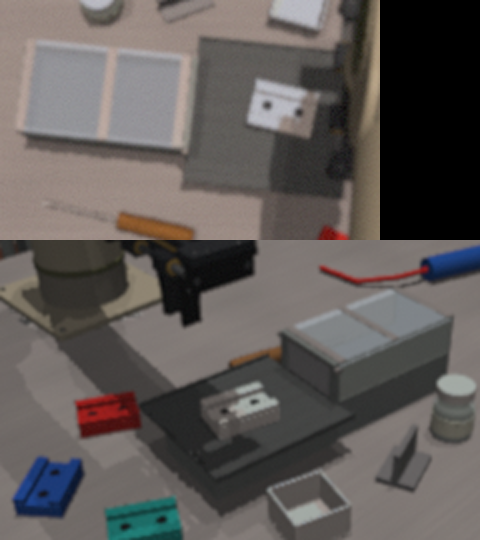

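The move was refused because it lacked `rot`, so the gripper is still high behind the tray and the offcut is untouched at its starting place. I send the descent again with all keys.

Request:
arm_command:
  steps:
    - {"slide":[0,0,-0.03],"rot":[0,0,0],"grip":0.29}
    - {"slide":[0,0,-0.03],"rot":[0,0,0],"grip":0.29}
    - {"slide":[0,0,-0.03],"rot":[0,0,0],"grip":0.29}
    - {"slide":[0,0,-0.025],"rot":[0,0,0],"grip":0.29}
    - {"slide":[0,0,-0.02],"rot":[0,0,0],"grip":0.29}
    - {"slide":[0,0,-0.012],"rot":[0,0,0],"grip":0.29}
    - {"slide":[0,0,-0.007],"rot":[0,0,0],"grip":0.29}
    - {"slide":[0,0,0],"rot":[0,0,0],"grip":0.29}

```text
time: 4.1
ee_pos: [0.5289, -0.1705, 0.0686]
eef_rot: [0.74, 0.672, 0.0, -0.0]
ft_force: [-0.6, 0.1, -0.5]
width: 0.0253
grip_force: 0.0
```

Request:
arm_command:
  steps:
    - {"slide":[0.0005,0.005,0],"rot":[0,0,0],"grip":0.29}
    - {"slide":[0.0005,0.005,0],"rot":[0,0,0],"grip":0.29}
    - {"slide":[0.0005,0.005,0],"rot":[0,0,0],"grip":0.29}
    - {"slide":[0.0005,0.005,0],"rot":[0,0,0],"grip":0.29}
    - {"slide":[0.0005,0.005,0],"rot":[0,0,0],"grip":0.29}
    - {"slide":[0.0005,0.005,0],"rot":[0,0,0],"grip":0.29}
    - {"slide":[0.0005,0.005,0],"rot":[0,0,0],"grip":0.29}
    - {"slide":[0.0005,0.005,0],"rot":[0,0,0],"grip":0.29}

```text
time: 5.1
ee_pos: [0.5328, -0.1302, 0.0686]
eef_rot: [0.74, 0.672, 0.0, 0.0]
ft_force: [0.3, -0.6, 0.5]
width: 0.0252
grip_force: 0.1
```

Run:
```python
from h import *
a=shot('top')['pixels'][150:270,160:350];b=shot('scene')['pixels'][110:260,100:340]
f=lambda i,k:cv2.resize(i,None,fx=k,fy=k,interpolation=cv2.INTER_CUBIC)
A=f(a,2);B=f(b,2);o=np.zeros((540,480,3),np.uint8);o[:240,:380]=A;o[240:]=B
cv2.imwrite('pics/e.png',o[:,:,::-1]);print(sensors.read_state()['ft_force'])
```

```text
[-0.56157016 -0.2164563   0.63215108]
```

View pics/e.png

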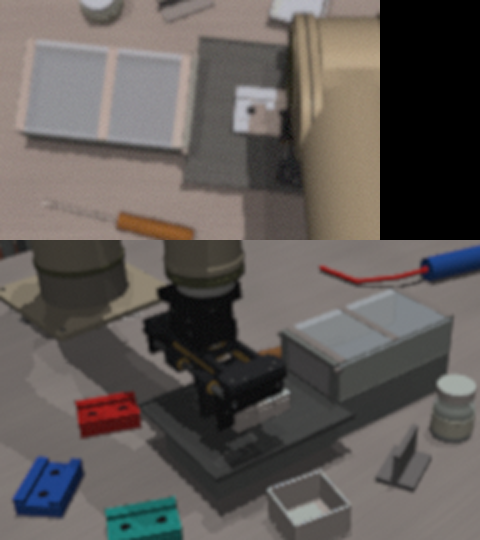

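The offcut has turned square, with its front corners at about full px (278.5,193) and (276.5,216.5). I check its lateral offset.

Run:
```python
from h import *
p=shot('top');w=p2w(p,[[278.3,192.8],[276.3,216.3]],.086)[:,:2]
u=np.array([.0976,.9952]);v=np.array([-.9952,.0976]);q=np.array([.5445,.0166])
print([(round((a-q)@u,4),round((a-q)@v,4)) for a in w])
```

```text
[(np.float64(-0.0567), np.float64(-0.0286)), (np.float64(-0.0569), np.float64(0.0302))]
```

Request:
arm_command:
  steps:
    - {"slide":[0.0006,0.006,0],"rot":[0,0,0],"grip":0.29}
    - {"slide":[0.0006,0.006,0],"rot":[0,0,0],"grip":0.29}
    - {"slide":[0.0006,0.006,0],"rot":[0,0,0],"grip":0.29}
    - {"slide":[0.0006,0.006,0],"rot":[0,0,0],"grip":0.29}
    - {"slide":[0.0006,0.006,0],"rot":[0,0,0],"grip":0.29}
    - {"slide":[0.0006,0.006,0],"rot":[0,0,0],"grip":0.29}
    - {"slide":[0.0006,0.006,0],"rot":[0,0,0],"grip":0.29}
    - {"slide":[0.0006,0.006,0],"rot":[0,0,0],"grip":0.29}

```text
time: 6.25
ee_pos: [0.5377, -0.0822, 0.0686]
eef_rot: [0.74, 0.672, 0.0, 0.0]
ft_force: [0.1, 0.0, 0.3]
width: 0.0253
grip_force: 0.1
```

Request:
arm_command:
  steps:
    - {"slide":[0.0006,0.006,0],"rot":[0,0,0],"grip":0.29}
    - {"slide":[0.0006,0.006,0],"rot":[0,0,0],"grip":0.29}
    - {"slide":[0.0006,0.006,0],"rot":[0,0,0],"grip":0.29}
    - {"slide":[0.0006,0.006,0],"rot":[0,0,0],"grip":0.29}
    - {"slide":[0.0006,0.006,0],"rot":[0,0,0],"grip":0.29}
    - {"slide":[0.0006,0.006,0],"rot":[0,0,0],"grip":0.29}
    - {"slide":[0.0006,0.006,0],"rot":[0,0,0],"grip":0.29}
    - {"slide":[0.0006,0.006,0],"rot":[0,0,0],"grip":0.29}

```text
time: 7.25
ee_pos: [0.5425, -0.0341, 0.0686]
eef_rot: [0.74, 0.672, 0.0, 0.0]
ft_force: [0.0, -0.9, 0.4]
width: 0.0254
grip_force: 0.2
```

Run:
```python
from h import *
a=shot('top')['pixels'][150:270,160:350];b=shot('scene')['pixels'][110:260,100:340]
f=lambda i,k:cv2.resize(i,None,fx=k,fy=k,interpolation=cv2.INTER_CUBIC)
A=f(a,2);B=f(b,2);o=np.zeros((540,480,3),np.uint8);o[:240,:380]=A;o[240:]=B
cv2.imwrite('pics/f.png',o[:,:,::-1]);print(sensors.read_state()['ft_force'])
```

```text
[ 0.08761919 -0.15926439  0.54249125]
```

View pics/f.png

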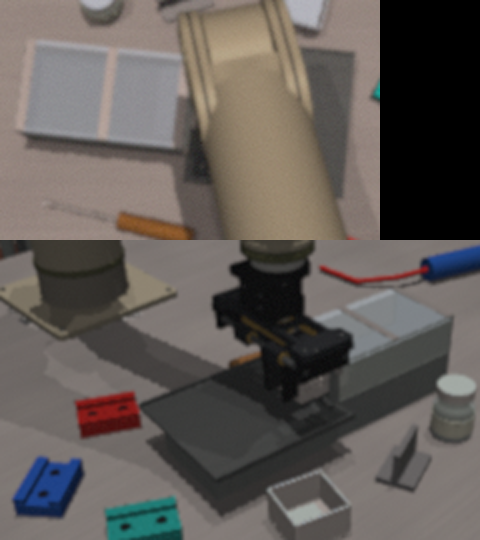

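The offcut is entering the opening straight, at scene crop (315,385), and the forces are small. I push on.

Request:
arm_command:
  steps:
    - {"slide":[0.0005,0.005,0],"rot":[0,0,0],"grip":0.29}
    - {"slide":[0.0005,0.005,0],"rot":[0,0,0],"grip":0.29}
    - {"slide":[0.0005,0.005,0],"rot":[0,0,0],"grip":0.29}
    - {"slide":[0.0005,0.005,0],"rot":[0,0,0],"grip":0.29}
    - {"slide":[0.0005,0.005,0],"rot":[0,0,0],"grip":0.29}
    - {"slide":[0.0005,0.005,0],"rot":[0,0,0],"grip":0.29}
    - {"slide":[0.0005,0.005,0],"rot":[0,0,0],"grip":0.29}
    - {"slide":[0.0005,0.005,0],"rot":[0,0,0],"grip":0.29}

```text
time: 8.35
ee_pos: [0.5458, -0.0002, 0.0685]
eef_rot: [0.742, 0.671, -0.003, 0.002]
ft_force: [-8.2, -28.6, 10.4]
width: 0.0253
grip_force: 14.6
```

Run:
```python
from h import *
a=shot('top')['pixels'][150:270,160:350];b=shot('scene')['pixels'][110:260,100:340]
f=lambda i,k:cv2.resize(i,None,fx=k,fy=k,interpolation=cv2.INTER_CUBIC)
A=f(a,2);B=f(b,2);o=np.zeros((540,480,3),np.uint8);o[:240,:380]=A;o[240:]=B
cv2.imwrite('pics/g.png',o[:,:,::-1]);print(sensors.read_state()['ft_force'])
```

```text
[ -5.67215354 -18.33516472   6.31693045]
```

View pics/g.png

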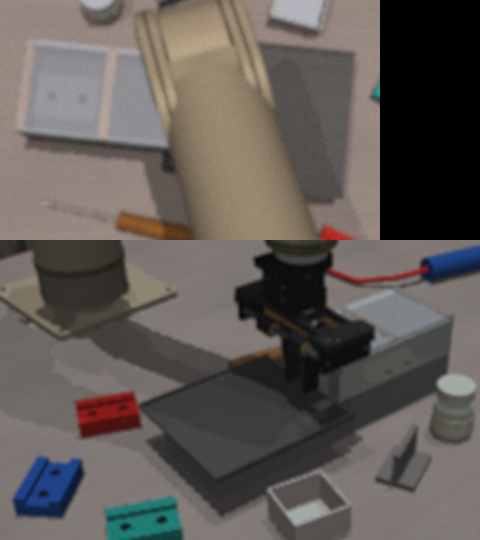

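The offcut is visible through the clear top at the bottom of the ramp, at crop (68,97). The fingers are touching the frame with about 20–30 N, so I draw back straight now.

Request:
arm_command:
  steps:
    - {"slide":[-0.0006,-0.006,0],"rot":[0,0,0],"grip":0.29}
    - {"slide":[-0.001,-0.01,0],"rot":[0,0,0],"grip":0.29}
    - {"slide":[-0.0015,-0.015,0],"rot":[0,0,0],"grip":0.29}
    - {"slide":[-0.0015,-0.015,0],"rot":[0,0,0],"grip":0.29}
    - {"slide":[-0.002,-0.02,0],"rot":[0,0,0],"grip":0.29}
    - {"slide":[-0.002,-0.02,0],"rot":[0,0,0],"grip":0.29}
    - {"slide":[-0.002,-0.02,0],"rot":[0,0,0],"grip":0.29}
    - {"slide":[-0.002,-0.02,0.01],"rot":[0,0,0],"grip":0.29}

```text
time: 9.45
ee_pos: [0.533, -0.122, 0.0781]
eef_rot: [0.74, 0.672, -0.0, -0.001]
ft_force: [-0.1, -0.4, 0.3]
width: 0.0256
grip_force: 0.0
```

Request:
arm_command:
  steps:
    - {"slide":[-0.003,-0.02,0.02],"rot":[0,0,0],"grip":0.29}
    - {"slide":[-0.003,-0.02,0.02],"rot":[0,0,0],"grip":0.29}
    - {"slide":[-0.003,-0.02,0.03],"rot":[0,0,0],"grip":0.29}
    - {"slide":[-0.003,-0.02,0.03],"rot":[0,0,0],"grip":0.29}
    - {"slide":[-0.003,-0.02,0.02],"rot":[0,0,0],"grip":0.29}
    - {"slide":[-0.003,-0.02,0.01],"rot":[0,0,0],"grip":0.29}
    - {"slide":[0,0,0],"rot":[0,0,0],"grip":0.29}
    - {"slide":[0,0,0],"rot":[0,0,0],"grip":0.29}

```text
time: 10.45
ee_pos: [0.5156, -0.2397, 0.2075]
eef_rot: [0.74, 0.673, 0.0, -0.001]
ft_force: [-0.3, 0.2, 0.4]
width: 0.0254
grip_force: 0.0
```

Run:
```python
from h import *
t=shot('top');s=shot('scene')
for k in('offcut','flap','pot','tee','jar','screwdriver'):
    print(k,[[(np.round(d['bbox']).tolist(),round(d['conf'],2)) for d in eyes.look_for(k,p)][:4] for p in (t,s)])
a=t['pixels'][150:270,160:350];b=s['pixels'][110:260,100:340]
f=lambda i,k:cv2.resize(i,None,fx=k,fy=k,interpolation=cv2.INTER_CUBIC)
A=f(a,2);B=f(b,2);o=np.zeros((540,480,3),np.uint8);o[:240,:380]=A;o[240:]=B
cv2.imwrite('pics/i.png',o[:,:,::-1]);print(sensors.read_state()['ft_force'])
```

```text
offcut [[([312.0, 261.0, 351.0, 297.0], 0.69), ([344.0, 181.0, 368.0, 208.0], 0.51), ([363.0, 250.0, 374.0, 261.0], 0.44)], [([104.0, 220.0, 139.0, 248.0], 0.83), ([138.0, 186.0, 171.0, 210.0], 0.8), ([155.0, 238.0, 193.0, 269.0], 0.59)]]
flap [[], [([244.0, 158.0, 267.0, 189.0], 0.58)]]
pot [[([296.0, 134.0, 328.0, 169.0], 0.74)], [([233.0, 225.0, 277.0, 269.0], 0.63)]]
tee [[([236.0, 139.0, 263.0, 163.0], 0.95)], [([289.0, 206.0, 312.0, 236.0], 0.86), ([168.0, 135.0, 326.0, 241.0], 0.69)]]
jar [[([198.0, 136.0, 220.0, 162.0], 0.65)], [([315.0, 179.0, 340.0, 212.0], 0.75)]]
screwdriver [[([182.0, 248.0, 250.0, 272.0], 0.68), ([199.0, 137.0, 221.0, 162.0], 0.65)], [([217.0, 161.0, 242.0, 173.0], 0.43)]]
[1.16662732 0.50203424 0.05883565]
```

View pics/i.png

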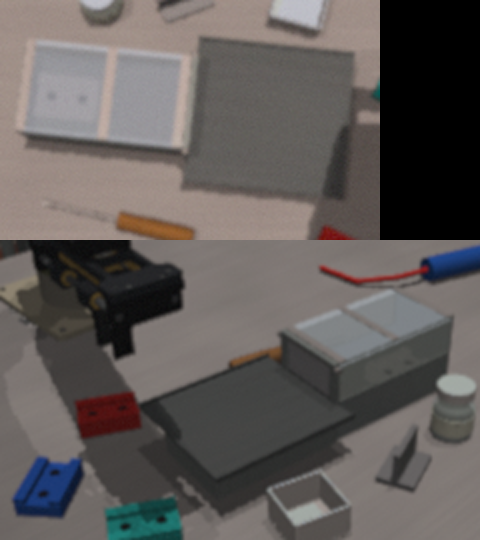

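The tray is empty, and the offcut lies inside at the far end of the box, at crop (68,97). The flap hangs shut (308,360) and the bystanders have not moved.

```bash
python3 -c "
from bench import order
print(order.close_job())"
```

```text
the job is handed in; nothing more can be done
None
```

The white offcut was pushed through the flap and lies inside the box, the flap hangs shut, and the bystanders were not moved; at the end of the push the fingers briefly met the frame, with a wrist force of about 30 N, and the job has been handed in.

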